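# Set the bean doser's pointer and hold its spring slide open

## Robot

A 6-joint arm with a two-finger parallel gripper is mounted at the origin on a cart in front of the work surface, level with it; the furniture and walls round the work are solid. World frame = base frame: x ahead of the robot, y to its left, z up, the work surface at z = 0. Lengths are in mm, angles in rad, forces in N, time in s.
With the tool pointing down it reaches from about 350 to 925 mm from the base axis. Payload 6.4 kg.
Tool frame: the origin (TCP) lies at the very end of the fingers, on their centre line; the grasp point (between the pads) lies 19 mm behind it; z points along the fingers, y is the line along which they close (so a half turn about z gives the same grasp; the last joint's range is limited). The gripper opens to 85 mm and grips with 20 to 120 N. Pads are 22 mm wide; open, the fingers measure 114 mm over their backs; the gripper's body (76 mm by 85 mm) begins 54 mm behind the grasp point. The pads swing forward as they close: fully open they stand 13 mm farther back than shut.
Start: joints at [-1.456, 0.245, 1.558, -0, 1.339, -0.174], TCP at [185.126, -623.091, 231.29] pointing down, gripper open.
Joint ranges: [-3.13, 3.13], [-1.02, 2.26], [0.13, 2.54], [-0.95, 4.09], [0.21, 2.88], [-2.74, 2.74]. Speed limits (rad/s): [2.57, 2.57, 3.14, 3.14, 3.14, 3.14].

## Interface

Orientations are given as [roll, pitch, yaw] about the fixed x, y, z axes, in that order (R = Rz(yaw) Ry(pitch) Rx(roll)).
In Python, from bench import bot, snapshot, get_calibration gives the robot as it stands. The module is installed in compiled form; this text tells all that it offers.
- The arm moves only by the tool apply_moves, never from a script. Its argument "moves" is a list of rows, each an object with "slide": the shift along the tool's x, y, z in cm, a list of three; "twist": the turn about the tool's z in rad; "jaw": the closure, from 0 (fully open) to 1 (shut). In form: [{"slide": [tx, ty, tz], "twist": twist, "jaw": jaw}, ...]. A call has 1 to 12 rows; each row shifts and turns the commanded pose from where the row before left it, along the tool's axes as they then stand; what a row does not reach is not made up. A row lasts 1/8 s, in which the tool goes at most 62.5 mm and 10.7 degrees, less where a joint would pass 70% of its speed; a pose out of reach is approached as far as the arm can. A call with a gripper value outside its range is refused whole. The fingers move at their own pace and stop on an object; the grip force is fixed at half the most. Time passes only in rows, so rows that do not move let the fingers close. It gives the time, the measured TCP pose, the force, the opening and the grip force at its end, in the units of the state.
- bot.observe(): the state, without advancing time (a new reading comes with each control period).
- snapshot(name): name is "side" or "top" or "wrist"; returns the picture (480x640x3 uint8, blue, green, red); there is no depth.
- get_calibration(name): a dict with "fx", "fy", "cx", "cy" (pixels), "extrinsics" (4x4, takes a point from camera to world coordinates). Camera axes: x right, y down, z forward; pixel columns grow to the right and rows downward; lengths in mm; the calibration is good to about 2 mm. A picture is of the moment at which its call begins: read the wrist's pose just before it. get_calibration takes no time and is no camera call; for the wrist camera it gives the pose at the moment of the call.
- bot.hand_in(): hands the job in; it is judged then, once.
The state is a dict: "time_s": time; "joint_pos": joint angles; "dq": joint speeds; "effort": joint torques, N m; "eef_pos": TCP position; "ee_rot": TCP orientation; "force": force on the tool from outside, world axes, zero at the start; "wrist_torque": the same for the moment, N m; "opening": finger opening in mm; "grip_force": force on a finger pad.
Only numpy, scipy, OpenCV 4.12 (cv2) and the standard library are available. Lean on these libraries where they do the work, as an engineer would, in place of code of your own. Each camera call takes 0.05 s, during which the arm holds its last target. There are 200 camera calls.

## Task

The empty bean doser on the counter has to be held open so that it can be brushed out. First, with the slide still shut, move its small pointer along its rail until it is level with the steel clip on the scale and let go of it; then pull the spring-loaded slide out by its knob until the front edge of the slide's front plate is level with the pointer, and keep it there: finish while still holding the knob, for the slide springs shut when released. Do not move the cups, glass, spoon and brush that lie about.

Things in the scene. Friction and masses are not known exactly. Their poses are not given: they have to be found in the camera images.
- doser: Bean doser fixed to the counter, on a dark base plate, top 10 mm up, hopper to the robot's right. Origin on the counter. Its x axis runs along it to the hopper: slide and pointer are pulled to -x (roughly the robot's left); y roughly away from the robot; z up. Slide along y = +35 mm, pointer rail y = -35, scale strip y = -65 (nearest the robot). Plate spans x -115 to 190 mm, y -83 (-4 at the hopper end) to 63.
- hopper (a point): Middle of the top of the clear round hopper's black lid, 76 mm across and 161 mm above the counter, 152 mm behind the doser's origin. It stands on the low grey body (40 mm high), which begins 30 mm behind the doser's origin; keep the hand clear of both.
- knob (a point): Centre (55 mm above the counter) of the slide's upright round black knob, 20 mm across at its foot, 24 mm at the top, from 38 to 72 mm up; 10 mm behind the slide's front edge; moves with the slide. Axes as the doser. The pointer runs 70 mm nearer the robot, so pinch the knob with the fingers placed along the doser's x axis.
- slide_edge (a point): Middle of the front edge (the -x face) of the slide's aluminium front plate (20 mm thick, 50 mm wide, top 38 mm up), the edge that has to be level with the pointer; moves with the slide. Same axes as the doser.
- slide (a joint): How far the slide is pulled out, m: 0 shut, 0.085 at its end stop. A spring pulls it shut with about 3 N when shut and 60 N per m more (5 to 7 N at the mark). Its front edge is level with the pointer when this value equals the joint value of the pointer.
- pointer_grip (a point): The pointer: a small black upright tab, 12 mm thick along the rail, 22 mm wide, 19 to 57 mm above the counter, with a thin steel needle (27 mm up) across it on both sides. This point is on its middle line, 42 mm up; the needle lies at its x. It starts level with or up to 12 mm ahead of the shut slide's edge. Axes as the doser.
- pointer (a joint): How far the pointer is along its rail toward -x of the doser, m: 0 nearest the hopper, 0.085 at the far end. It stays where it is left (friction 1.5 N).
- clip: The fixed steel clip on the scale strip that shows where to set the pointer: 10 mm along the scale, 26 mm across, with a 3 mm rib on top along its middle line. Origin at its middle, 18 mm above the counter; axes as the doser. Pointer and slide edge are level with it when they have the same x along the doser. It lies 32 to 62 mm out from the shut slide's edge.
- dosing_cup_mid (a point): Bystander: the grey cylindrical dosing cup, 57 mm across, 56 mm high; its centre.
- grinder_brush_mid (a point): Bystander: the brush with wooden handle, 150 mm long, lying flat, 20 mm high; its centre.
- teaspoon_mid (a point): Bystander: the teaspoon, 130 mm long, 11 mm high; its centre.
- espresso_cup_mid (a point): Bystander: the espresso cup, 58 mm across without its handle, 55 mm high; its centre.
- shot_glass_mid (a point): Bystander: the small glass, 47 mm across, 58 mm high; its centre.

How it is judged (in metres and radians):
On the way, in this order (a step that is already met when the one before it is completed fails the run):
1. with the slide still shut, the pointer is set level with the clip and let go (x of pointer_grip in the frame of clip between -0.006 and 0.006 m and contact force between the fingers and pointer below 0.3 N and value of joint slide below 0.008 m), for 0.2 s.
2. the slide is pulled out until its front edge is level with the pointer, and held there (x of pointer_grip in the frame of clip between -0.006 and 0.006 m and x of slide_edge in the frame of pointer_grip between -0.006 and 0.006 m and contact force between the fingers and slide above 2 N and velocity of joint slide between -0.01 and 0.01 m/s), for 0.4 s.
At the end, for the whole second after the job is handed in: The pointer is within 6 mm of the clip along the rail and not touched by the fingers; the slide's front edge is within 6 mm of the pointer along the doser, at rest, and the fingers bear on the slide with more than 2 N, holding it against its spring (all of step 2 and contact force between the fingers and pointer below 0.3 N); the arm keeps its last pose, push and grip.
It fails at once if the dosing cup is moved more than 3 cm (distance of dosing_cup_mid from where it was at the start of the episode above 0.03 m).
It fails at once if the grinder brush is moved more than 3 cm (distance of grinder_brush_mid from where it was at the start of the episode above 0.03 m).
It fails at once if the teaspoon is moved more than 3 cm (distance of teaspoon_mid from where it was at the start of the episode above 0.03 m).
It fails at once if the espresso cup is moved more than 3 cm (distance of espresso_cup_mid from where it was at the start of the episode above 0.03 m).
It fails at once if the shot glass is moved more than 3 cm (distance of shot_glass_mid from where it was at the start of the episode above 0.03 m).
It also fails if it takes over 54 s, if anything falls off the work surface, if the arm or the gripper's body presses on something with over 40 N, if the wrist force passes 120 N, or if a joint passes its speed limit or range.

## Working session

There is one attempt and no reset: what is moved stays moved. The work goes in short steps, Python scripts to look and compute and a tool call to move; the robot and the scene stay as the last step left them, time stands still between calls to the robot, and variables do not carry over. Pictures are saved under pics/ and viewed, at most 10 in all, crops included, and the job is handed in when it is done.

Besides the shell and the picture viewer there is one more tool, called after "Emit:" as a command line: name --argument value ..., lists and objects as JSON in quotes. apply_moves: Moves the arm, as the interface text tells. Its arguments: {"type":"object","properties":{"moves":{"type":"array","items":{"type":"object","properties":{"slide":{"type":"array","items":{"type":"number"}},"twist":{"type":"number"},"jaw":{"type":"number"}}}}},"required":["moves"]}

```bash
mkdir -p pics
python3 - <<'E'
from bench import bot,snapshot,get_calibration
import cv2,numpy as np
np.set_printoptions(precision=3,suppress=True)
for n in("top","side"):
    cv2.imwrite(f"pics/{n}0.png",snapshot(n)); c=get_calibration(n); print(n,c["fx"],c["fy"],c["cx"],c["cy"]); print(np.array(c["extrinsics"]))
s=bot.observe();print(s)
E
```

```text
top 457.5976066094461 457.5976066094461 319.53000216930815 240.64810291331577
[[  -0.021   -0.995    0.102  411.551]
 [  -1.       0.021   -0.003  -34.221]
 [   0.001   -0.102   -0.995 1097.85 ]
 [   0.       0.       0.       1.   ]]
side 452.49890426875555 452.49890426875555 320.1807110606431 234.60550311099885
[[   0.999    0.023   -0.038  536.598]
 [   0.045   -0.496    0.867 -987.178]
 [   0.001   -0.868   -0.496  687.73 ]
 [   0.       0.       0.       1.   ]]
{'time_s': 0.1, 'joint_pos': array([-1.456,  0.246,  1.559,  0.   ,  1.339, -0.174]), 'dq': array([ 0.   ,  0.   , -0.001, -0.001,  0.001,  0.   ]), 'effort': array([  0.   , -43.067, -32.713,  -0.   ,   0.003,   0.   ]), 'eef_pos': array([ 185.064, -622.567,  230.26 ]), 'ee_rot': array([-3.14 , -0.   ,  0.289]), 'force': array([ 0.176, -0.328,  0.792]), 'wrist_torque': array([0.016, 0.015, 0.058]), 'grip_force': 0.0, 'opening': 85.17288307825471}
```

View pics/top0.png

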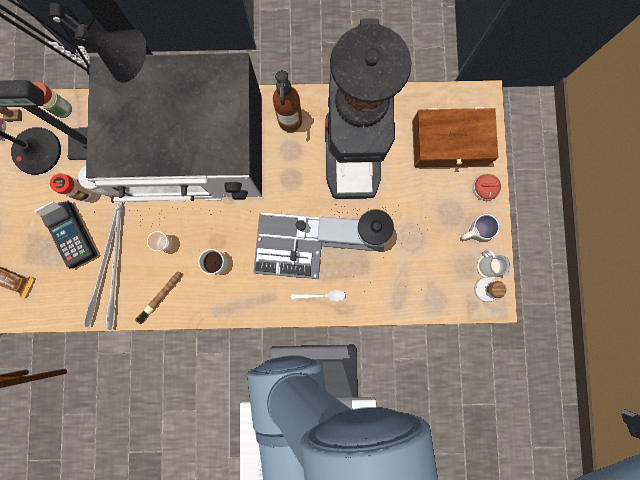

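View pics/side0.png

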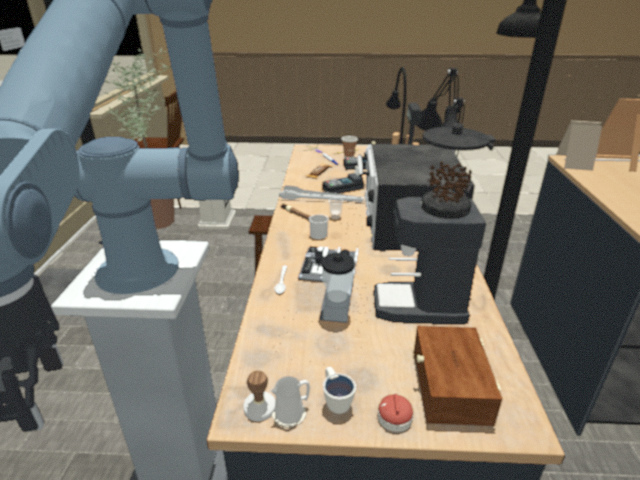

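Top view: the doser spans about (255–395, 208–278), with the hopper lid at (375,227), knob near (302,226), pointer near (279,254) and clip near (280,268). I'll zoom in and cast rays.

```bash
cat > h.py <<'E'
import numpy as np,cv2
from bench import bot,snapshot,get_calibration
np.set_printoptions(precision=2,suppress=True)
def ray(c,u,v,z):
    T=np.array(c["extrinsics"]);d=T[:3,:3]@[(u-c["cx"])/c["fx"],(v-c["cy"])/c["fy"],1];o=T[:3,3]
    return o+d*(z-o[2])/d[2]
def proj(c,p):
    T=np.array(c["extrinsics"]);q=T[:3,:3].T@(np.array(p)-T[:3,3])
    return np.array([c["fx"]*q[0]/q[2]+c["cx"],c["fy"]*q[1]/q[2]+c["cy"]])
E
python3 - <<'E'
from h import *
im=cv2.imread("pics/top0.png");c=get_calibration("top")
cv2.imwrite("pics/crop0.png",cv2.resize(im[200:290,245:400],None,fx=5,fy=5,interpolation=cv2.INTER_CUBIC))
for n,u,v,z in[("lid",375.5,227,161),("knob",302,226,72),("ptr",279,254,57),("clip",280,268,21),("plateNL",254,273,10),("plateFL",260,213,10),("plateNR",318,278,10)]: print(n,ray(c,u,v,z))
E
```

```text
lid [ 533.8  -152.89  161.  ]
knob [551.18   1.92  72.  ]
ptr [489.95  55.97  57.  ]
clip [459.62  57.13  21.  ]
plateNL [449.56 119.88  10.  ]
plateFL [593.26 104.53  10.  ]
plateNR [434.54 -31.68  10.  ]
```

View pics/crop0.png

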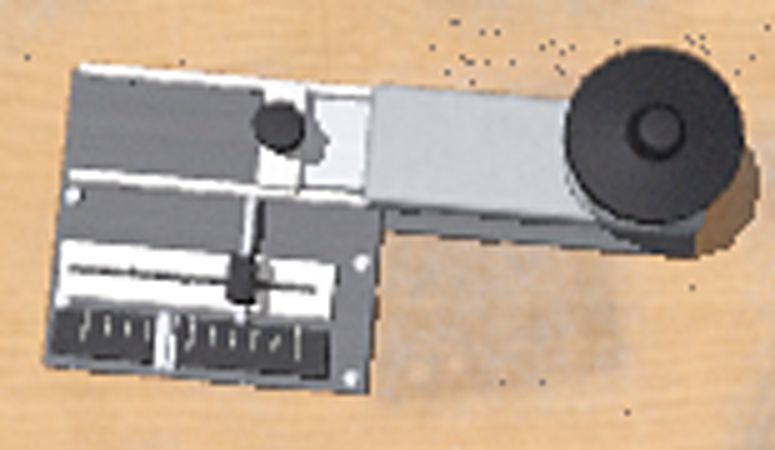

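Rays agree with the spec: lid to knob is 156 mm, and the doser y axis is about (0.994, -0.11). So the tool yaw should be about -0.11, with tool x along doser y and tool y along doser x. Next I move over the doser for a wrist view.

Emit:
apply_moves --moves '[{"slide": [0, 0, 0], "twist": 0.133, "jaw": 0}, {"slide": [0, 0, 0], "twist": 0.133, "jaw": 0}, {"slide": [0, 0, 0], "twist": 0.133, "jaw": 0}, {"slide": [1.5, -5, 0], "twist": 0, "jaw": 0}, {"slide": [1.5, -5, 0], "twist": 0, "jaw": 0}, {"slide": [1.5, -5, 0], "twist": 0, "jaw": 0}, {"slide": [1.5, -5, 0], "twist": 0, "jaw": 0}, {"slide": [1.5, -5, 0], "twist": 0, "jaw": 0}, {"slide": [1.5, -5, 0], "twist": 0, "jaw": 0}, {"slide": [1.5, -5, 0], "twist": 0, "jaw": 0}, {"slide": [1.5, -5, 0], "twist": 0, "jaw": 0}, {"slide": [1.5, -5, 0], "twist": 0, "jaw": 0}]'

```text
time_s: 1.6
eef_pos: [369.0, -188.9, 231.1]
ee_rot: [-3.142, -0.0, -0.111]
force: [0.3, 0.1, -0.1]
opening: 85.2
grip_force: 0.0
```

Emit:
apply_moves --moves '[{"slide": [1.5, -5, 0], "twist": 0, "jaw": 0}, {"slide": [1.5, -5, 0], "twist": 0, "jaw": 0}, {"slide": [1.5, -5, 0], "twist": 0, "jaw": 0}, {"slide": [1.5, -5, 0], "twist": 0, "jaw": 0}, {"slide": [1.5, -4, 0], "twist": 0, "jaw": 0}, {"slide": [0, 0, 0], "twist": 0, "jaw": 0}, {"slide": [0, 0, 0], "twist": 0, "jaw": 0}]'

```text
time_s: 2.48
eef_pos: [469.3, 39.4, 230.8]
ee_rot: [3.141, 0.001, -0.11]
force: [0.0, -0.8, 0.3]
opening: 85.5
grip_force: 0.0
```

Run:
```python
from h import *
s=bot.observe();print(s["eef_pos"],s["ee_rot"],s["time_s"])
c=get_calibration("wrist");im=snapshot("wrist");cv2.imwrite("pics/w1.png",im);import pickle;pickle.dump(c,open("w1.pkl","wb"))
print(c["fx"],np.array(c["extrinsics"]))
```

```text
[469.32  39.42 230.85] [ 3.14  0.   -0.11] 2.475
422.1078767671618 [[ -0.11  -0.95  -0.28 539.74]
 [ -0.99   0.11   0.03  31.57]
 [  0.     0.28  -0.96 373.13]
 [  0.     0.     0.     1.  ]]
```

View pics/w1.png

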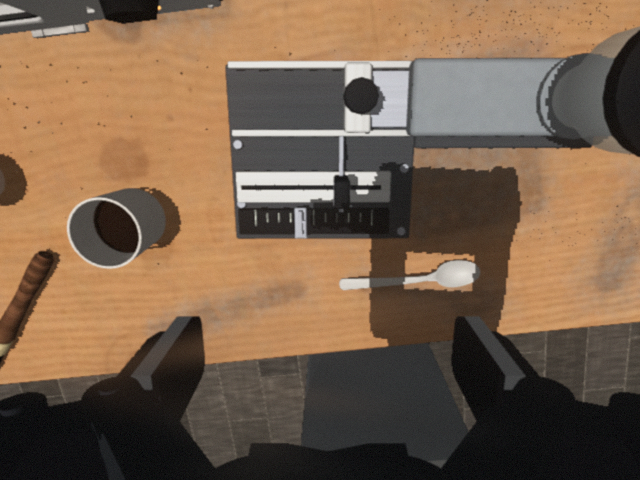

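The wrist view shows the whole doser: knob top at about (361,96), front plate at x 345–372, pointer near (342,192), needle at (341,150), and clip at (300,222). I'll take a closer crop for precision.

Run:
```python
from h import *
im=cv2.imread("pics/w1.png")
cv2.imwrite("pics/w1c.png",cv2.resize(im[55:245,222:420],None,fx=4,fy=3.1,interpolation=cv2.INTER_CUBIC) if 0 else cv2.resize(im[55:200+45,222:422],None,fx=3.15,fy=3.15,interpolation=cv2.INTER_CUBIC))
g=cv2.cvtColor(im,cv2.COLOR_BGR2GRAY).astype(int)
print("clip rows",*[g[r,286:314] for r in(214,220,228)],sep="\n")
print("needle",*[g[r,330:352] for r in(142,150,158,163)],sep="\n")
print("ptr",*[g[r,328:356] for r in(178,182,186,190,195,200)],sep="\n")
print("plate",*[g[r,338:380] for r in(70,125)],sep="\n")
```

```text
clip rows
[ 43  41  51 100 153 110  54  49 109 183 199 203 195 194 190 155  99 106
 165 155  95  45  39  40  41  37  49  69]
[ 42  36  44 102 185 139  65  44 103 175 200 200 190 194 190 167 130 117
 135 139  96  49  36  38  32  32  35  54]
[ 44  41  45  40  41  36  37  37  86 165 194 196 195 196 190 163 132 172
 191 165 103  49  41  38  40  41  38  39]
needle
[ 77  72  75  77  79  79  79  73  97 152 189 195 185 122  52  39  64  75
  79  76  79  78]
[ 78  77  74  75  77  72  73  75  93 152 189 199 186 122  54  29  42  62
  72  73  76  73]
[ 76  78  78  83  77  74  76  78  94 150 187 196 185 119  48  36  34  48
  67  77  76  77]
[ 77  79  76  77  75  78  73  74 103 166 191 193 166  98  44  43  66  70
  74  72  76  71]
ptr
[228 229 228 231 223 169  88  29  23  26  24  19  24  20  24  21  21  20
  22  34  61  83  90  93  92  91  91  95]
[224 225 222 226 217 167  84  34  34  37  36  40  38  34  38  40  36  36
  33  34  30  43  71  84  88  88  86  90]
[50 45 44 49 52 62 48 38 36 43 43 44 43 41 41 38 39 40 37 35 35 35 36 35
 28 18 24 28]
[193 210 208 211 205 155  82  41  40  43  42  42  36  39  39  42  41  34
  32  34  30  52  77  83  82  80  81 110]
[227 225 227 229 221 176  89  42  39  39  40  42  38  41  35  34  36  39
  32  33  30  47  81  92  91  90  91  95]
[142 147 136 110  98  96  68  41  38  37  40  40  37  35  36  35  35  40
  37  33  27  40  71  89  88  92  89  92]
plate
[ 54  56  55  68  74  82 108 168 203 222 229 229 226 228 229 225 227 223
 225 224 225 225 228 227 226 219 218 218 223 219 223 217 187 130  78  80
  89  97 102 106 103 104]
[ 73  75  77  80  80  94 132 188 213 227 228 228 227 227 225 223 222 220
 223 224 226 227 225 224 221 215 217 219 220 219 207 176 122 108 169 198
 200 198 197 198 196 197]
```

View pics/w1c.png

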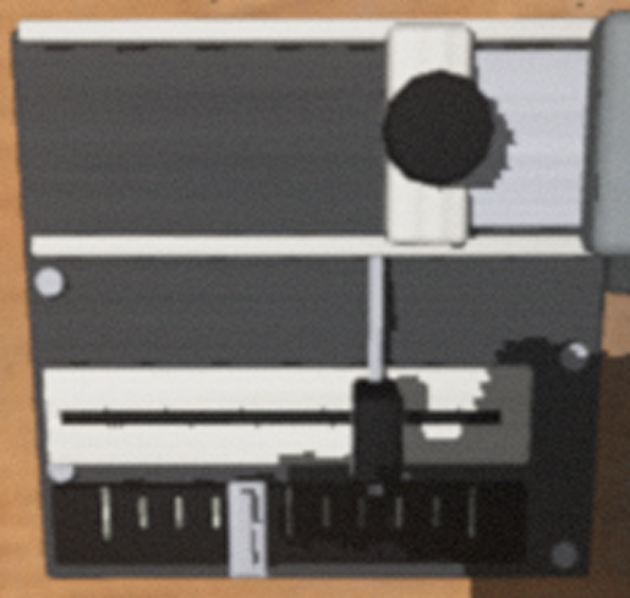

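Run:
```python
from h import *
import pickle
c=pickle.load(open("w1.pkl","rb"))
P={n:ray(c,u,v,z) for n,u,v,z in[("clip",300.2,222,19),("needleA",341.1,142,27),("needleB",341.1,158,27),("ptrtop",342,178,57),("ptrtopN",342,204,57),("knob",361.7,95.6,72),("edgeF",344.8,70,38),("edgeN",344.2,125,38),("plFL",229,66,10),("plNL",237.5,237.5,10),("plNR",409,238,10)]}
for k,v in P.items(): print(k,v)
e=P["edgeF"]-P["edgeN"];print("yaw from plate",np.arctan2(*(P["plFL"]-P["plNL"])[[1,0]]),np.arctan2(*(P["plNL"]-P["plNR"])[[1,0]])-np.pi/2,np.arctan2(e[1],e[0]))
a=-.11
X=np.array([np.sin(a),-np.cos(a)]);Y=np.array([np.cos(a),np.sin(a)]);
for k,v in P.items(): d=v[:2]-P["knob"][:2];print(k,"rel knob x %.1f y %.1f"%(d@X,d@Y))
s=bot.observe();d=s["eef_pos"][:2]-P["knob"][:2];print("tcp",d@X,d@Y)
```

```text
clip [459.34  64.33  19.  ]
needleA [522.42  22.7   27.  ]
needleB [509.95  23.98  27.  ]
ptrtop [497.88  25.47  57.  ]
ptrtopN [478.34  27.47  57.  ]
knob [553.34   6.96  72.  ]
edgeF [574.01  14.99  38.  ]
edgeN [535.26  19.34  38.  ]
plFL [590.08 105.01  10.  ]
plNL [449.46 122.58  10.  ]
plNR [431.97 -29.43  10.  ]
yaw from plate -0.12431596066004891 -0.11459354701968905 -0.11178879727789348
clip rel knob x -46.7 y -99.7
needleA rel knob x -12.2 y -32.5
needleB rel knob x -12.2 y -45.0
ptrtop rel knob x -12.3 y -57.2
ptrtopN rel knob x -12.2 y -76.8
knob rel knob x 0.0 y 0.0
edgeF rel knob x -10.2 y 19.7
edgeN rel knob x -10.3 y -19.3
plFL rel knob x -101.5 y 25.8
plNL rel knob x -103.5 y -115.9
plNR rel knob x 49.5 y -116.6
tcp -22.647177135767677 -87.04330922549956
```

Everything matches the given geometry: edge 10 mm ahead of the knob, clip 100 mm nearer, needle 2 mm ahead of the edge. The pointer has to travel about 34.5 mm. Lining up, descending and closing on it now.

Emit:
apply_moves --moves '[{"slide": [1.7, 1.04, 0], "twist": 0, "jaw": 0}, {"slide": [0, 0, 4], "twist": 0, "jaw": 0}, {"slide": [0, 0, 4], "twist": 0, "jaw": 0}, {"slide": [0, 0, 4], "twist": 0, "jaw": 0}, {"slide": [0, 0, 4], "twist": 0, "jaw": 0}, {"slide": [0, 0, 2.4], "twist": 0, "jaw": 0}, {"slide": [0, 0, 1.9], "twist": 0, "jaw": 0}, {"slide": [0, 0, 0], "twist": 0, "jaw": 0}, {"slide": [0, 0, 0], "twist": 0, "jaw": 0.5}]'

```text
time_s: 3.65
eef_pos: [486.1, 26.6, 29.2]
ee_rot: [3.141, -0.001, -0.111]
force: [0.3, 0.3, -0.0]
opening: 69.8
grip_force: 0.0
```

Emit:
apply_moves --moves '[{"slide": [0, 0, 0], "twist": 0, "jaw": 1}, {"slide": [0, 0, 0], "twist": 0, "jaw": 1}, {"slide": [0, 0, 0], "twist": 0, "jaw": 1}, {"slide": [0, 0, 0], "twist": 0, "jaw": 1}, {"slide": [0, 0, 0], "twist": 0, "jaw": 1}, {"slide": [0, 0, 0], "twist": 0, "jaw": 1}, {"slide": [0, 0, 0], "twist": 0, "jaw": 1}, {"slide": [0, 0, 0], "twist": 0, "jaw": 1}]'

```text
time_s: 4.65
eef_pos: [485.7, 27.4, 28.8]
ee_rot: [3.141, -0.0, -0.11]
force: [-2.6, 0.8, 7.3]
opening: 10.6
grip_force: 59.8
```

Emit:
apply_moves --moves '[{"slide": [0, -0.5, 0], "twist": 0, "jaw": 1}, {"slide": [0, -0.5, 0], "twist": 0, "jaw": 1}, {"slide": [0, -0.5, 0], "twist": 0, "jaw": 1}, {"slide": [0, -0.5, 0], "twist": 0, "jaw": 1}, {"slide": [0, -0.5, 0], "twist": 0, "jaw": 1}, {"slide": [0, -0.5, 0], "twist": 0, "jaw": 1}, {"slide": [0, -0.4, 0], "twist": 0, "jaw": 1}, {"slide": [0, 0, 0], "twist": 0, "jaw": 1}, {"slide": [0, 0, 0], "twist": 0, "jaw": 1}, {"slide": [0, 0, 0], "twist": 0, "jaw": 1}]'

```text
time_s: 5.9
eef_pos: [489.5, 61.5, 28.8]
ee_rot: [-3.141, -0.0, -0.11]
force: [-1.9, 0.6, 6.3]
opening: 11.0
grip_force: 59.9
```

Emit:
apply_moves --moves '[{"slide": [0, 0, 0], "twist": 0, "jaw": 0.5}, {"slide": [0, 0, 0], "twist": 0, "jaw": 0}, {"slide": [0, 0, 0], "twist": 0, "jaw": 0}, {"slide": [0, 0, 0], "twist": 0, "jaw": 0}, {"slide": [0, 0, 0], "twist": 0, "jaw": 0}, {"slide": [0, 0, 0], "twist": 0, "jaw": 0}, {"slide": [0, 0, -4], "twist": 0, "jaw": 0}, {"slide": [0, 0, -5], "twist": 0, "jaw": 0}, {"slide": [0, 0, -5], "twist": 0, "jaw": 0}, {"slide": [0, 0, -5], "twist": 0, "jaw": 0}, {"slide": [0, 0, 0], "twist": 0, "jaw": 0}, {"slide": [0, 0, 0], "twist": 0, "jaw": 0}]'

```text
time_s: 7.4
eef_pos: [488.8, 61.3, 217.7]
ee_rot: [-3.142, 0.001, -0.11]
force: [0.0, -0.2, -0.4]
opening: 85.7
grip_force: 0.0
```

Run:
```python
from h import *
import pickle
s=bot.observe();print(s["eef_pos"],s["ee_rot"],s["time_s"])
c=get_calibration("wrist");im=snapshot("wrist");pickle.dump(c,open("w2.pkl","wb"));cv2.imwrite("pics/w2.png",im)
a=-.112
X=np.array([np.sin(a),-np.cos(a)]);Y=np.array([np.cos(a),np.sin(a)]);K=np.array([553.34,6.96])
for x,y,z in[(-46.7,-100,19),(-46.7,-40,27),(0,0,72),(-10,-20,38)]: print((x,y,z),proj(c,[*(K+x*X+y*Y),z]))
```

```text
[488.8   61.26 217.67] [-3.14  0.   -0.11] 7.4
(-46.7, -100, 19) [327.77 245.46]
(-46.7, -40, 27) [327.8  174.92]
(0, 0, 72) [399.16 121.9 ]
(-10, -20, 38) [377.05 149.75]
```

View pics/w2.png

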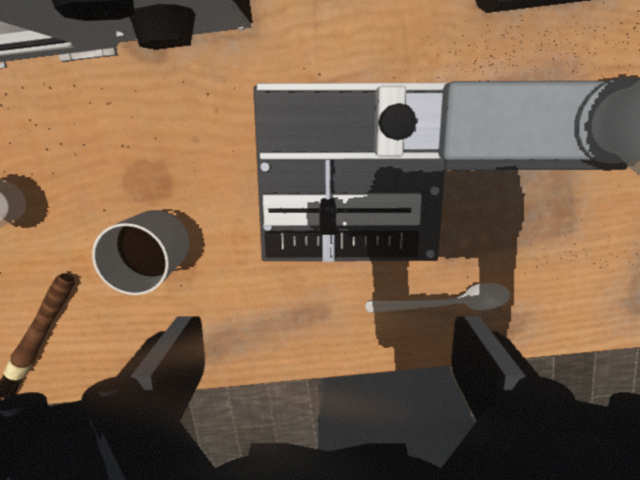

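Run:
```python
from h import *
import pickle
c=pickle.load(open("w2.pkl","rb"));im=cv2.imread("pics/w2.png");g=cv2.cvtColor(im,cv2.COLOR_BGR2GRAY).astype(int)
def cen(r,a,b,t):
    w=np.clip(g[r,a:b]-t,0,None);return (w*np.arange(a,b)).sum()/w.sum()
n=[cen(r,320,338,100) for r in(168,174,180,186)];cl=[cen(r,320,338,110) for r in range(238,258,3)]
print(n,cl,g[245,318:340])
m=(g[95:150,378:422]<75).astype(np.uint8);N,L,S,C=cv2.connectedComponentsWithStats(m);i=1+S[1:,4].argmax();print("knob blob",S[i],C[i]+[378,95])
a=-.112;X=np.array([np.sin(a),-np.cos(a)]);Y=np.array([np.cos(a),np.sin(a)])
tcp=bot.observe()["eef_pos"]
Q={"needle":ray(c,np.mean(n),177,27),"clip":ray(c,np.mean(cl),247,19),"knob":ray(c,398,121.5,72),"body":ray(c,443.5,125,40),"lidL?":ray(c,575,130,40)}
for k,v in Q.items(): d=v[:2]-tcp[:2];print(k,v,"from tcp x %.1f y %.1f"%(d@X,d@Y))
```

```text
[np.float64(327.15294117647056), np.float64(327.1531791907515), np.float64(327.10091743119267), np.float64(327.1980198019802)] [np.float64(326.90262751159196), np.float64(326.9294670846395), np.float64(327.5790849673203), np.float64(327.6514745308311), np.float64(327.622695035461), np.float64(327.5884831460674), np.float64(326.97662771285474)] [ 84  55  39  49 115 174 193 188 189 184 187 186 188 189 184 161  99  45
  35  34  36  27]
knob blob [   0    9   39   36 1029] [397.39 121.4 ]
needle [517.26  58.52  27.  ] from tcp x -0.5 y 29.0
clip [457.88  65.07  19.  ] from tcp x -0.3 y -30.7
knob [553.67   7.7   72.  ] from tcp x 46.0 y 70.9
body [546.92 -30.18  40.  ] from tcp x 84.4 y 68.4
lidL? [ 532.68 -125.62   40.  ] from tcp x 180.8 y 64.9
```

Needle and clip agree within 0.3 mm, so the pointer is set. Now the knob is at +46 mm along x and +71 mm along y from the TCP, and the body begins 38 mm behind it. I'll narrow the jaw to about 40 mm before descending.

Emit:
apply_moves --moves '[{"slide": [3.5, 2.3, 0], "twist": 0, "jaw": 0.53}, {"slide": [3.6, 2.3, 0], "twist": 0, "jaw": 0.53}, {"slide": [0, 0, 4], "twist": 0, "jaw": 0.53}, {"slide": [0, 0, 4], "twist": 0, "jaw": 0.53}, {"slide": [0, 0, 1], "twist": 0, "jaw": 0.53}, {"slide": [0, 0, 0], "twist": 0, "jaw": 0.53}, {"slide": [0, 0, 0], "twist": 0, "jaw": 0.53}]'

```text
time_s: 8.32
eef_pos: [555.8, 7.6, 130.0]
ee_rot: [3.141, -0.003, -0.11]
force: [-0.2, -0.2, 0.3]
opening: 40.4
grip_force: 0.0
```

Emit:
apply_moves --moves '[{"slide": [-0.2, 0, 2.5], "twist": 0, "jaw": 0.53}, {"slide": [0, 0, 2], "twist": 0, "jaw": 0.53}, {"slide": [0, 0, 2], "twist": 0, "jaw": 0.53}, {"slide": [0, 0, 1], "twist": 0, "jaw": 0.53}, {"slide": [0, 0, 1], "twist": 0, "jaw": 0.53}, {"slide": [0, 0, 0], "twist": 0, "jaw": 0.53}, {"slide": [0, 0, 0], "twist": 0, "jaw": 0.53}]'

```text
time_s: 9.2
eef_pos: [553.3, 7.8, 44.0]
ee_rot: [3.142, -0.001, -0.11]
force: [0.5, 0.1, 0.5]
opening: 39.8
grip_force: 0.0
```

Emit:
apply_moves --moves '[{"slide": [0, 0, 0], "twist": 0, "jaw": 1}, {"slide": [0, 0, 0], "twist": 0, "jaw": 1}, {"slide": [0, 0, 0], "twist": 0, "jaw": 1}, {"slide": [0, 0, 0], "twist": 0, "jaw": 1}, {"slide": [0, 0, 0], "twist": 0, "jaw": 1}, {"slide": [0, 0, 0], "twist": 0, "jaw": 1}]'

```text
time_s: 9.95
eef_pos: [553.3, 7.5, 44.2]
ee_rot: [3.141, -0.001, -0.11]
force: [-2.4, -1.5, 6.2]
opening: 21.8
grip_force: 58.8
```

Knob gripped (opening 21.8 mm). Pulling 36.5 mm: the pointer is 46.5 mm ahead of the knob, less the 10 mm edge offset.

Emit:
apply_moves --moves '[{"slide": [0, -0.5, 0], "twist": 0, "jaw": 1}, {"slide": [0, -0.5, 0], "twist": 0, "jaw": 1}, {"slide": [0, -0.5, 0], "twist": 0, "jaw": 1}, {"slide": [0, -0.5, 0], "twist": 0, "jaw": 1}, {"slide": [0, -0.5, 0], "twist": 0, "jaw": 1}, {"slide": [0, -0.5, 0], "twist": 0, "jaw": 1}, {"slide": [0, -0.4, 0], "twist": 0, "jaw": 1}, {"slide": [0, -0.25, 0], "twist": 0, "jaw": 1}, {"slide": [0, 0, 0], "twist": 0, "jaw": 1}, {"slide": [0, 0, 0], "twist": 0, "jaw": 1}, {"slide": [0, 0, 0], "twist": 0, "jaw": 1}, {"slide": [0, 0, 0], "twist": 0, "jaw": 1}]'

```text
time_s: 11.45
eef_pos: [557.1, 43.2, 44.2]
ee_rot: [3.14, -0.001, -0.11]
force: [-3.3, -4.5, 5.7]
opening: 21.9
grip_force: 58.9
```

Run:
```python
from h import *
import pickle
s=bot.observe();print(s["eef_pos"],s["force"],s["grip_force"],s["opening"])
c=get_calibration("wrist");im=snapshot("wrist");pickle.dump(c,open("w3.pkl","wb"));t=snapshot("top")
a=np.hstack([im,np.zeros((480,10,3),np.uint8)])
cv2.imwrite("pics/w3.png",im);cv2.imwrite("pics/t3.png",t)
cv2.imwrite("pics/m3.png",np.hstack([cv2.resize(im,(400,300)),cv2.resize(t[200:290,245:365],(400,300),interpolation=cv2.INTER_CUBIC)]))
```

```text
[557.12  43.23  44.17] [-3.32 -4.47  5.67] 58.895708145573735 21.904390499813868
```

View pics/m3.png

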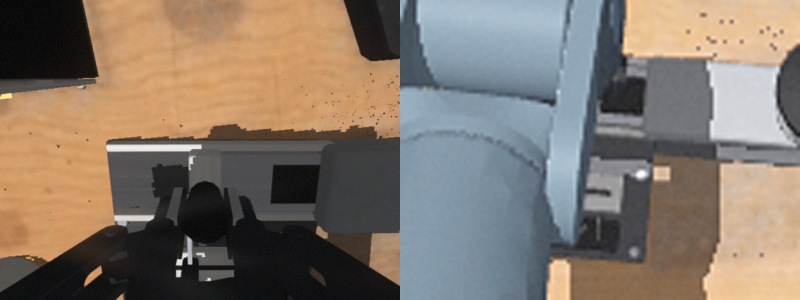

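The wrist view shows the plate's front edge at about (304,245) and the needle at about (304,400), so they are close to level. I'll measure both by rays.

Run:
```python
from h import *
import pickle
c=pickle.load(open("w3.pkl","rb"));im=cv2.imread("pics/w3.png")
cv2.imwrite("pics/w3c.png",cv2.resize(im[230:450,230:430],None,fx=2.7,fy=2.7,interpolation=cv2.INTER_CUBIC))
a=-.112;X=np.array([np.sin(a),-np.cos(a)]);Y=np.array([np.cos(a),np.sin(a)]);tcp=np.array([557.12,43.23])
for x,y,z in[(-10,20,38),(-10,15,38),(-10,-30,27),(-10,-45,27),(-10,-65,19)]: print((x,y,z),proj(c,[*(tcp+x*X+y*Y),z]))
g=cv2.cvtColor(im,cv2.COLOR_BGR2GRAY).astype(int)
for r in(240,250,260,370,385,400,410,420): print(r,g[r,292:320])
```

```text
(-10, 20, 38) [300.79 263.58]
(-10, 15, 38) [301.02 276.22]
(-10, -30, 27) [304.33 365.51]
(-10, -45, 27) [304.84 395.49]
(-10, -65, 19) [306.32 421.37]
240 [231 233 231 232 233 231 232 232 231 232 232 227 191 145 112 102  93  90
  92  91  90  92  93  93  94  90  91  91]
250 [ 84  81  79  84  81  86  83  84  80  93 122 146 163 167 176 176 178 180
 170 171 156 126 100  95  94  96  98  97]
260 [ 81  78  81  79  80  81  81  78  81 114 174 211 221 229 233 231 182 120
 100  98  97  98  96  94  96  98  99  94]
370 [15 16 14 15 14 13 10  9 15 15 11 11 11 16 11  7 10  8  8 11 13 13  5  6
  5 14 13 13]
385 [ 18  26  45  66  72  75  82 125 175 190 192 190 192 188 147  95  55  38
  18  17  23   8  18  15  19  13  14  21]
400 [ 44  77  90  86  86  90  83 105 158 176 184 178 179 175 156 109  87  81
  80  83  83  77  87  85  87  87  82  84]
410 [212 230 230 231 227 217 180 155 164 183 185 186 184 187 177 130  93  90
  92  89  91  93  91  91  95  91  92  90]
420 [ 62  18  20  20  21  13  16  40 104 170 194 194 197 193 186 122  46  21
  12  18  21  20  19  17  18  38  76  91]
```

View pics/w3c.png

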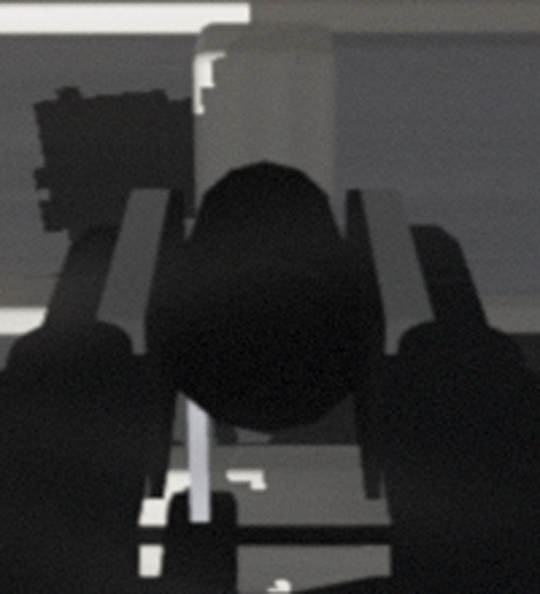

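The edge is level with the needle to within about 1 mm, and the needle is level with the clip to within about 0.5 mm. The fingers are clear of the pointer. Holding briefly, then handing in.

Emit:
apply_moves --moves '[{"slide": [0, 0, 0], "twist": 0, "jaw": 1}, {"slide": [0, 0, 0], "twist": 0, "jaw": 1}, {"slide": [0, 0, 0], "twist": 0, "jaw": 1}, {"slide": [0, 0, 0], "twist": 0, "jaw": 1}, {"slide": [0, 0, 0], "twist": 0, "jaw": 1}, {"slide": [0, 0, 0], "twist": 0, "jaw": 1}]'

```text
time_s: 12.3
eef_pos: [557.1, 43.2, 44.2]
ee_rot: [3.14, -0.001, -0.11]
force: [-3.7, -4.7, 6.9]
opening: 21.8
grip_force: 58.9
```

```bash
python3 -c "
from bench import bot
s=bot.observe();print(s['eef_pos'],s['force'],s['grip_force']);print(bot.hand_in())"
```

```text
[557.12915802  43.21735485  44.19797612] [-3.6781769  -4.6748089   6.93719835] 58.89528576226439
the job is handed in; nothing more can be done
None
```

I handed the job in at 12.3 s: the pointer measured within about 0.5 mm of the clip, and the slide's front edge is held open within about 1 mm of the pointer, with the knob still gripped; the hand-in returned no verdict.

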